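# Refill the tin dispenser

### The arm

A 6-joint arm with a two-finger parallel gripper is mounted at the origin on the work surface. World frame = base frame: x ahead of the robot, y to its left, z up, the work surface at z = 0. Lengths are in m, angles in rad, forces in N, time in s.
With the tool pointing down it reaches from about 0.35 to 1 m from the base axis. Payload 7.1 kg.
Tool frame: the origin (TCP) lies midway between the tips of the shut fingers; the grasp point (between the pads) lies r.grip_point_offset behind it (r.grip_point_offset is the distance from the TCP to the grasp point, in m); z points along the fingers, y is the line along which they close (so a half turn about z gives the same grasp; the last joint's range is limited). The gripper opens to 85 mm and grips with 20 to 120 N. Pads are 22 mm wide; open, the fingers measure 114 mm over their backs; the gripper's body (76 mm by 85 mm) begins 54 mm behind the grasp point. The pads swing forward as they close: fully open they stand 13 mm farther back than shut.
Start: joints at [-1.248, 0.423, 1.63, -0, 1.089, -0.019], TCP at [0.21, -0.589, 0.231] pointing down, gripper open.
Joint ranges: [-3, 3], [-0.9, 2.11], [0.09, 2.58], [-1.31, 4.45], [0.11, 2.69], [-2.54, 2.54]. Speed limits (rad/s): [2.39, 2.39, 3.01, 3.14, 3.14, 3.14].

### API

Orientations are given as a unit quaternion [x, y, z, w].
In Python, from rig import r gives the robot as it stands.
- The arm moves only by the tool apply_moves, never from a script. Its argument "series" is a list of rows, each a list of 7 numbers: the shift along the world's x, y, z in m, then the turn, a rotation vector about the world's x, y, z in rad, then the closure, from 0 (fully open) to 1 (shut). In form: [[dx, dy, dz, ax, ay, az, gripper], ...]. A call has 1 to 12 rows; each row is the pose to reach, as a shift and turn from the pose commanded when the call began; what a row does not reach only later rows make up. A row lasts 1/8 s, in which the tool goes at most 62.5 mm and 10.7 degrees, less where a joint would pass 70% of its speed; a pose out of reach is approached as far as the arm can. A call with a gripper value outside its range is refused whole. The fingers move at their own pace and stop on an object; "newtons" is the grip in N (left out, the last holds). Time passes only in rows, so rows that repeat a pose let the fingers close. It gives the time, the measured TCP pose, the force, the opening and the grip force at its end, in the units of the state.
- r.get_obs(): the state, without advancing time (a new reading comes with each control period).
- r.read_camera(name): name is "scene" or "top" or "wrist"; returns a dict with "frame" (480x640x3 uint8, red, green, blue), "fx", "fy", "cx", "cy" (pixels), "rvec" (rotation vector, rad) and "tvec" (3), from world to camera coordinates, as OpenCV has them. Camera axes: x right, y down, z forward; pixel columns grow to the right and rows downward; lengths in m; the calibration is good to about 2 mm. A picture is of the moment at which its call begins. There is no depth.
- r.hand_in(): hands the job in; it is judged then, once.
The state is a dict: "time": time; "joints": joint angles; "qd": joint speeds; "tau": joint torques, N m; "tool_pos": TCP position; "tool_rot": TCP orientation; "force": force on the tool from outside, world axes, zero at the start; "moment": the same for the moment, N m; "gripper_width": finger opening in m; "grasp_force": force on a finger pad.
Only numpy, scipy, OpenCV 4.12 (cv2) and the standard library are available. Lean on these libraries where they do the work, as an engineer would, in place of code of your own. Each camera call takes 0.05 s, during which the arm holds its last target. There are 200 camera calls.

### The job

Refill the clear tin dispenser: press the release tab on its cover down and slide the cover along its rails in the same motion until it is fully open. Then take the two tins from the wooden stand and load them on their sides through the opening, the fat one first so that it rolls down to the front and will come out first, then the slim one behind it. Leave the cover open, and leave everything else where it stands.

Things in the scene. Friction and masses are not known exactly. Their poses are not given: they have to be found in the camera images.
- dispenser: Gravity-feed tin dispenser, fixed: a clear plastic box 250 long (x), 130 wide over its rails (y), walls 100 high. Origin: centre of its underside. Its x axis runs from the front (outlet, -x) to the rear (+x). A fixed clear roof, top at 100, covers the front half; the open rear half is closed at the start by the sliding cover. A tin put down in the rear half rolls to the front by itself
- mouth (a point): Middle of the loading opening (under the closed cover), at the rim's height, 100 above the worktop; fixed to the dispenser, axes as the dispenser's. The opening is 122 along x, 106 along y. The white channel floor lies 57 below this point; it falls 9 degrees towards -x
- front_stop (a point): Inner face of the dispenser's front wall, where the first tin comes to rest, on the channel floor (14 above the worktop), 121 ahead (-x) of the dispenser's middle. The front wall is 66 high. The channel is 106 wide and 242 long
- cover (a joint): Travel of the cover in m: 0 closed and latched, 0.125 fully open. The cover is a white plate 128 long, 116 wide, upper face 106 above the worktop. It opens level along the dispenser's -x, to lie over the front half. Rail friction (about 2 N) keeps it where it is left. It moves no more than about 2 mm unless the tab is down
- tab (a joint): How far the release tab is pressed down in m: 0 up (sprung, 2.3 N at first), 0.010 fully down (6.8 N). Beyond 0.0055 its two ears pass beneath the catches; it must stay down for the first 25 mm of the cover's travel, and springs up when let go
- tab_dish (a point): Middle of the pressing area on the tab's upper face (121 above the worktop when up), axes as the dispenser's. The tab is a grey pad 64 wide (y) on the cover near its front edge; flat area 35 long (x), then on its -x side a ridge 56 wide, 10 high, whose face is 18 ahead of this point: a finger pressing the pad can push the ridge towards -x. Rides with the cover
- catches (a point): Midway between the two fixed catches on the rails, just ahead (-x) of the closed cover's tab, at their top, 127 above the worktop. Each is 12 long (x); the gap between them is 94 wide (y) and lets tab and finger pass. The rails elsewhere reach 112
- stand: Low wooden stand, fixed, 120 (x) by 230 (y), base 8 high, with two plinths 40 wide, 80 long, 24 high, 125 apart along its y; on each lies a tin, its axis along the stand's x, between two 4 mm ridges. Which tin lies on which plinth varies. Origin: centre of its underside
- fat_tin_center (a point): Centre of the fat plain metal tin, a closed cylinder 56 in diameter and 90 long, about 0.25 kg, lying on its side on the stand; its axis is its own x. Starts 52 above the worktop
- slim_tin_center (a point): Centre of the slim plain metal tin, a closed cylinder 44 in diameter and 90 long, about 0.16 kg, lying on its side on the stand; its axis is its own x. Starts 46 above the worktop
- sufuria: Bystander: open stainless cooking pot, 194 in diameter over the rim, 82 high; origin at its underside
- side_plate: Bystander: white ceramic plate, 160 in diameter, 18 high; origin at its underside
- paddle: Bystander: flat wooden cooking paddle, 300 long, lying flat, 18 high; origin near its middle
- mug: Bystander: white ceramic mug, 80 in diameter, 90 high; origin at its underside
- jar: Bystander: glass jar with a steel cap, 70 in diameter, 110 high; origin at its underside
- oil_bottle: Bystander: amber glass bottle, 68 in diameter, 220 high; origin at its underside
- bowl: Bystander: dark wooden bowl, 110 in diameter, 45 high; origin at its underside
Mind the look-alikes: they are no part of the job. What is shaped like the part that bears slim_tin_center but blue or red is not meant.

How it is judged:
On the way, in this order (a step that is already met when the one before it is completed fails the run):
1. with the tab pressed down, the cover has begun to slide off its catch (value of joint tab above 0.004 m and value of joint cover above 0.006 m), for 0.03 s.
2. the cover is fully open (at least 110 of 125 mm) (value of joint cover above 0.11 m), for 0.2 s.
3. the fat tin lies at the front of the channel (x of fat_tin_center in the frame of dispenser between -0.115 and -0.078 m and z of fat_tin_center in the frame of dispenser below 0.062 m and y of fat_tin_center in the frame of dispenser between -0.03 and 0.03 m and linear speed of fat_tin below 0.03 m/s), for 0.2 s.
At the end, for the whole second after the job is handed in: Cover open by 110 of 125 mm or more; fat tin on its side at the front of the channel (centre 78 to 115 mm ahead of the dispenser's middle, under 62 mm high), slim tin right behind it (25 to 60 mm ahead, 30 to 65 mm high), both within 30 mm of the centre line and at rest (all of step 3 and value of joint cover above 0.11 m and x of slim_tin_center in the frame of dispenser between -0.06 and -0.025 m and z of slim_tin_center in the frame of dispenser between 0.03 and 0.065 m and y of slim_tin_center in the frame of dispenser between -0.03 and 0.03 m and linear speed of slim_tin below 0.03 m/s); the robot touches nothing.
It fails at once if a bystander (pot, plate, paddle, mug, jar, bottle or bowl) is moved by more than 40 mm (distance of any of sufuria, side_plate, paddle, mug, jar, oil_bottle, bowl from where it was at the start of the episode above 0.04 m).
It also fails if it takes over 72 s, if anything falls off the work surface, if the arm or the gripper's body presses on something with over 40 N, if the wrist force passes 120 N, or if a joint passes its speed limit or range.

## Working session

There is one attempt and no reset: what is moved stays moved. The work goes in short steps, Python scripts to look and compute and a tool call to move; the robot and the scene stay as the last step left them, time stands still between calls to the robot, and variables do not carry over. Pictures are saved under pics/ and viewed, at most 10 in all, crops included, and the job is handed in when it is done.

Besides the shell and the picture viewer there is one more tool, called after "Call:" as name(argument=value, ...), one argument or row to a line, values as JSON. apply_moves: Moves the arm, as the interface text tells. Its arguments: {"type":"object","properties":{"series":{"type":"array"},"newtons":{"type":"number"}},"required":["series"]}

```bash
mkdir -p pics
cat > h.py <<'E'
import numpy as np, cv2
from rig import r
def cam(n):
    c=r.read_camera(n); R=cv2.Rodrigues(np.array(c["rvec"],float))[0]; t=np.array(c["tvec"],float).ravel()
    return c["frame"],(c["fx"],c["fy"],c["cx"],c["cy"],R,t)
def ray(k,u,v,z):
    fx,fy,cx,cy,R,t=k; o=-R.T@t; d=R.T@np.array([(u-cx)/fx,(v-cy)/fy,1]); return o+d*(z-o[2])/d[2]
def proj(k,p):
    fx,fy,cx,cy,R,t=k; q=R@np.array(p)+t; return np.array([fx*q[0]/q[2]+cx,fy*q[1]/q[2]+cy])
def save(n,f): cv2.imwrite("pics/"+n+".png",f[:,:,::-1])
E
python3 - <<'E'
from h import *
import pickle
for n in("top","scene"):
    f,k=cam(n); save(n,f); pickle.dump((f,k),open(n+".pkl","wb")); print(n,-k[4].T@k[5],k[:4])
print(r.get_obs(),r.grip_point_offset)
E
```

```text
top [ 0.44501821 -0.04068491  1.46951317] (509.04751649324385, 509.04751649324385, 319.45125706822415, 233.24872124966456)
scene [1.4263831  0.55767039 1.02459457] (454.6548213785553, 454.6548213785553, 315.25163401221346, 240.26462102094143)
{'time': 0.1, 'joints': array([-1.24800512e+00,  4.23797146e-01,  1.63064012e+00, -3.19959045e-05,
        1.08858477e+00, -1.89679386e-02]), 'qd': array([-0.00044552, -0.00148816, -0.00149353,  0.00292849,  0.0006891 ,
       -0.00047683]), 'tau': array([ 4.51495225e-04, -5.58423150e+01, -2.82444370e+01,  3.80108838e-05,
        2.98087652e-03,  5.55863750e-06]), 'tool_pos': array([ 0.20933933, -0.58835917,  0.23059256]), 'tool_rot': array([ 9.85434062e-01,  1.70056455e-01, -1.22158188e-04, -7.04317259e-04]), 'force': array([-0.30478686, -0.2057096 , -0.66320453]), 'moment': array([ 0.01416649, -0.04660882, -0.0192655 ]), 'grasp_force': 0.0, 'gripper_width': 0.08587104952849463} 0.0187
```

View pics/top.png

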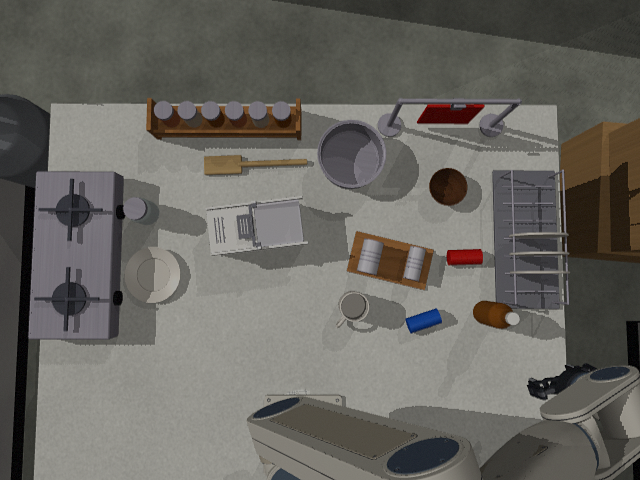

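View pics/scene.png

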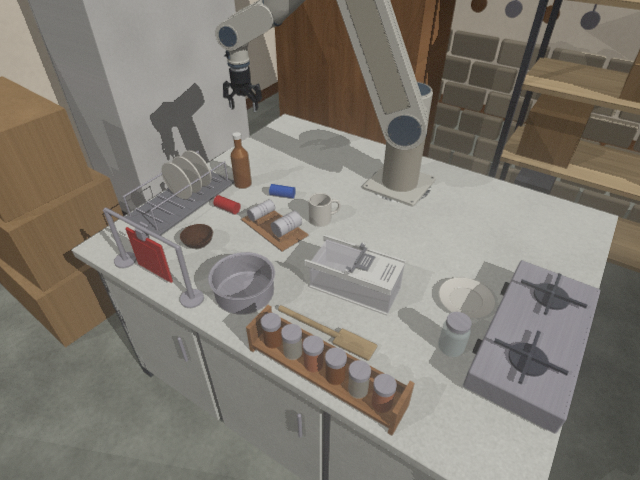

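Top view shows the dispenser at (256,227): white cover with grey tab at (246,228) on the left half, clear roof on the right, so the front faces image right (about -y). The stand is at (391,260), with silver tins at (370,257) and (413,263). Tin candidates are those two, plus a red one (465,257) and a blue one (424,320), which are look-alikes, and the spice jars in the rack. I'll choose the two silver ones on the stand, fat probably on the left, and check that with a crop.

Run:
```python
from h import *
import pickle
f,k=pickle.load(open("top.pkl","rb"))
a=cv2.resize(f[190:295,195:315],None,fx=3.3,fy=3.3,interpolation=cv2.INTER_CUBIC)
b=cv2.resize(f[190:295,335:455],None,fx=3.3,fy=3.3,interpolation=cv2.INTER_CUBIC)
save("crop",np.hstack([a,b]))
hsv=cv2.cvtColor(f,cv2.COLOR_RGB2HSV)
m=cv2.inRange(hsv,(5,90,50),(20,255,255)); m[:225]=0;m[:,:335]=0;m[292:]=0;m[:,440:]=0
m=cv2.morphologyEx(m,cv2.MORPH_CLOSE,np.ones((25,25)))
c=max(cv2.findContours(m,0,2)[0],key=cv2.contourArea); R=cv2.minAreaRect(c); print(R)
B=cv2.boxPoints(R); P=np.array([ray(k,*p,0.008) for p in B]); print(P.round(3),P.mean(0))
```

```text
((389.97198486328125, 260.0332946777344), (80.24140167236328, 41.22922134399414), 13.495734214782715)
[[ 0.457 -0.122  0.008]
 [ 0.573 -0.15   0.008]
 [ 0.519 -0.374  0.008]
 [ 0.405 -0.345  0.008]] [ 0.48848417 -0.24743048  0.008     ]
```

View pics/crop.png

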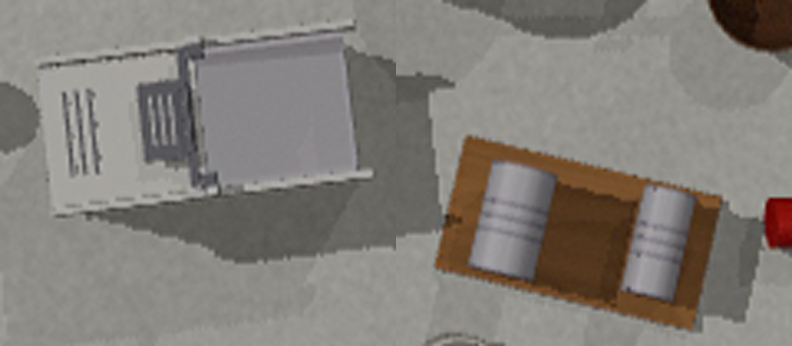

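Left crop: cover with its tab pad at crop (163,122), ridge at (185,120) and catches at (195,48) and (208,182), so it opens to image right. Right crop: the fat tin (crop 513,220) is on the left plinth and the slim one (660,241) on the right.

Run:
```python
from h import *
import pickle
f,k=pickle.load(open("top.pkl","rb"))
px=lambda x,y:(195+x/3.3,190+y/3.3)
for n,x,y,z in [("cover UL",39,66,.106),("cover LL",53,214,.106),("rail UR",354,25,.112),("rail LR",371,175,.112),("catchU",195,48,.127),("catchL",208,182,.127),("pad UL",137,85,.121),("pad LL",146,163,.121),("ridge",185,120,.131)]:
    print(n,ray(k,*px(x,y),z).round(3))
hsv=cv2.cvtColor(f,cv2.COLOR_RGB2HSV)
m=cv2.inRange(hsv,(0,0,60),(180,45,255)); 
for n,(x0,x1,y0,y1),z in [("fat",(355,386,236,278),.052),("slim",(401,428,244,283),.046)]:
    mm=np.zeros_like(m); mm[y0:y1,x0:x1]=m[y0:y1,x0:x1]
    mm=cv2.morphologyEx(mm,cv2.MORPH_OPEN,np.ones((5,5)))
    c=max(cv2.findContours(mm,0,2)[0],key=cv2.contourArea); R=cv2.minAreaRect(c)
    P=np.array([ray(k,*p,z) for p in cv2.boxPoints(R)]);print(n,R,P.round(3).tolist(),P.mean(0).round(4))
```

```text
cover UL [0.619 0.259 0.106]
cover LL [0.498 0.245 0.106]
rail UR [0.653 0.002 0.112]
rail LR [ 0.53  -0.013  0.112]
catchU [0.631 0.129 0.127]
catchL [0.523 0.117 0.127]
pad UL [0.602 0.176 0.121]
pad LL [0.539 0.168 0.121]
ridge [0.573 0.136 0.131]
fat ((369.9706115722656, 256.11767578125), (19.887920379638672, 33.22737503051758), 14.03624439239502) [[0.46, -0.147, 0.052], [0.549, -0.17, 0.052], [0.536, -0.224, 0.052], [0.446, -0.201, 0.052]] [ 0.4978 -0.1857  0.052 ]
slim ((414.18255615234375, 263.0421447753906), (15.815119743347168, 32.97939682006836), 12.994616508483887) [[0.439, -0.277, 0.046], [0.529, -0.299, 0.046], [0.519, -0.342, 0.046], [0.429, -0.32, 0.046]] [ 0.479  -0.3098  0.046 ]
```

Call:
apply_moves(
  series=[
    [0,0,0.05,0,0,0,1],
    [0.02,0.03,0.1,0,0,0.05,1],
    [0.044,0.08,0.1,0,0,0.15,1],
    [0.068,0.13,0.1,0,0,0.28,1],
    [0.093,0.18,0.1,0,0,0.41,1],
    [0.117,0.23,0.1,0,0,0.54,1],
    [0.141,0.28,0.1,0,0,0.67,1],
    [0.165,0.33,0.1,0,0,0.8,1],
    [0.19,0.385,0.1,0,0,0.93,1],
    [0.214,0.44,0.1,0,0,1.06,1],
    [0.24,0.49,0.1,0,0,1.19,1],
    [0.264,0.54,0.1,0,0,1.32,1],
  ],
)

```text
time: 1.6
tool_pos: [0.474, -0.047, 0.3313]
tool_rot: [0.673, 0.74, -0.0, 0.0]
force: [0.7, -1.0, -0.4]
gripper_width: 0.0
grasp_force: 0.0
```

Call:
apply_moves(
  series=[
    [0.025,0.05,0,0,0,0.034,1],
    [0.05,0.1,-0.01,0,0,0.034,1],
    [0.075,0.15,-0.03,0,0,0.034,1],
    [0.1,0.196,-0.05,0,0,0.034,1],
    [0.1,0.196,-0.05,0,0,0.034,1],
    [0.1,0.196,-0.05,0,0,0.034,1],
  ],
)

```text
time: 2.35
tool_pos: [0.573, 0.1469, 0.2809]
tool_rot: [0.661, 0.75, -0.001, -0.0]
force: [-0.5, -0.3, 1.0]
gripper_width: 0.0001
grasp_force: 0.0
```

Run:
```python
from h import *
f,k=cam("wrist"); 
o=r.get_obs(); print(o["tool_pos"],o["tool_rot"],o["joints"],-k[4].T@k[5])
for p in [(0.573,0.1545,.121),(0.575,0.137,.131),(0.576,0.123,.1),(0.568,.184,.106)]: print(proj(k,p))
save("w1",f)
```

```text
[0.57313539 0.1464574  0.28146521] [ 6.61689723e-01  7.49777737e-01 -2.36898204e-04  7.01503304e-06] [ 2.30210803e-01  3.21005532e-01  1.65956940e+00 -3.11516197e-04
  1.16139591e+00  1.05678897e-01] [0.5640992  0.22105214 0.42313429]
[321.71014283 209.83124065]
[321.45795164 234.29777614]
[320.55870764 239.76565691]
[320.15455671 170.13877083]
```

View pics/w1.png

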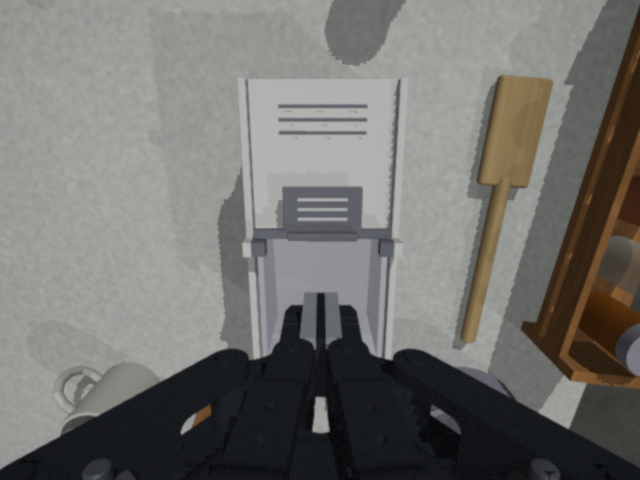

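Wrist view shows the tab pad at (322,209), ridge at (322,236) and catches at (258,246) and (386,246), all square to the gripper, and the estimates match. Next: descend to just above the pad.

Call:
apply_moves(
  series=[
    [0,0.004,-0.04,0,0,0,1],
    [0,0.004,-0.08,0,0,0,1],
    [0,0.004,-0.12,0,0,0,1],
    [0,0.004,-0.145,0,0,0,1],
    [0,0.004,-0.155,0,0,0,1],
    [0,0.004,-0.155,0,0,0,1],
    [0,0.004,-0.155,0,0,0,1],
  ],
)

```text
time: 3.28
tool_pos: [0.5744, 0.1511, 0.1278]
tool_rot: [0.662, 0.75, 0.001, 0.001]
force: [0.3, -0.9, 0.1]
gripper_width: 0.0003
grasp_force: 0.0
```

Call:
apply_moves(
  series=[
    [0,0,-0.008,0,0,0,1],
    [0,0,-0.0155,0,0,0,1],
    [0,0,-0.0155,0,0,0,1],
    [0.001,-0.006,-0.0155,0,0,0,1],
    [0.002,-0.014,-0.0155,0,0,0,1],
    [0.003,-0.024,-0.0155,0,0,0,1],
  ],
)

```text
time: 4.03
tool_pos: [0.5777, 0.1278, 0.1115]
tool_rot: [0.661, 0.75, 0.001, 0.001]
force: [2.6, 2.8, 6.1]
gripper_width: -0.0002
grasp_force: 3.1
```

Call:
apply_moves(
  series=[
    [0.001,-0.012,0,0,0,0,1],
    [0.003,-0.026,0,0,0,0,1],
    [0.005,-0.04,0,0,0,0,1],
    [0.007,-0.055,0,0,0,0,1],
    [0.009,-0.07,0,0,0,0,1],
    [0.011,-0.085,0,0,0,0,1],
    [0.012,-0.095,0,0,0,0,1],
    [0.013,-0.103,0,0,0,0,1],
    [0.0135,-0.107,0,0,0,0,1],
    [0.0135,-0.107,0,0,0,0,1],
  ],
)

```text
time: 5.28
tool_pos: [0.5905, 0.0236, 0.1113]
tool_rot: [0.662, 0.749, 0.002, -0.001]
force: [-1.0, 18.6, 6.2]
gripper_width: 0.0001
grasp_force: 12.8
```

Call:
apply_moves(
  series=[
    [-0.001,0.005,0.005,0,0,0,1],
    [-0.001,0.005,0.05,0,0,0,1],
    [-0.001,0.005,0.1,0,0,0,1],
    [-0.01,-0.02,0.14,0,0,0.15,0.5],
    [-0.025,-0.05,0.14,0,0,0.3,0],
    [-0.04,-0.08,0.14,0,0,0.47,0],
    [-0.055,-0.115,0.14,0,0,0.64,0],
    [-0.07,-0.15,0.14,0,0,0.81,0],
    [-0.08,-0.18,0.14,0,0,0.98,0],
    [-0.0925,-0.21,0.14,0,0,1.12,0],
    [-0.0925,-0.21,0.12,0,0,1.208,0],
    [-0.0925,-0.21,0.12,0,0,1.208,0],
  ],
)

```text
time: 6.78
tool_pos: [0.4959, -0.1896, 0.2292]
tool_rot: [0.119, 0.993, 0.001, -0.002]
force: [-0.7, 0.4, -0.1]
gripper_width: 0.0853
grasp_force: 0.0
```

Run:
```python
from h import *
o=r.get_obs(); print(o["tool_pos"],o["tool_rot"],o["joints"])
g,kt=cam("top"); f,k=cam("wrist")
for p in [(0.498,-0.186,.052),(0.479,-.31,.046)]: print(proj(k,p))
a=cv2.resize(g[180:300,190:350],(480,360)); b=cv2.resize(f,(320,240))
c=np.zeros((360,800,3),np.uint8); c[:,:480]=a; c[:240,480:]=b; save("v2",c)
for n,x,y,z in [("pad",0,0,0)]: print(proj(kt,(0.573+.0156,0.1545-.124,.121)),proj(kt,(0.568,0.184,.1)))
```

```text
[ 0.49591992 -0.18959826  0.22920413] [ 1.19453453e-01  9.92837651e-01  5.36276809e-04 -1.99586026e-03] [-3.87572445e-01  2.90132122e-01  1.83669407e+00 -2.59108176e-05
  1.01889971e+00 -1.71887588e+00]
[325.18118059 214.99249021]
[183.15974956 225.71272779]
[291.26145313 220.81807849] [234.74863872 229.07938314]
```

View pics/v2.png

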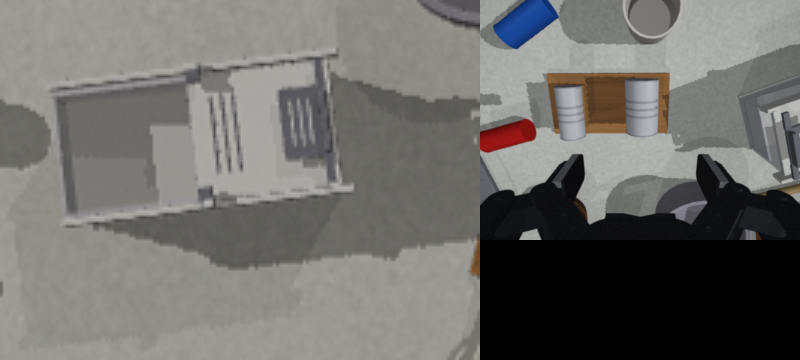

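Cover is fully open: tab at full-frame (291,221), as predicted. In the wrist view the fat tin is at (322,214), within about 2 mm of the estimate. Next: grasp the fat tin.

Call:
apply_moves(
  series=[
    [0.0015,0.0025,-0.05,0,0,0,0],
    [0.0015,0.0025,-0.1,0,0,0,0],
    [0.0015,0.0025,-0.15,0,0,0,0],
    [0.0015,0.0025,-0.185,0,0,0,0],
    [0.0015,0.0025,-0.2,0,0,0,0],
    [0.0015,0.0025,-0.2,0,0,0,0.2],
    [0.0015,0.0025,-0.2,0,0,0,0.6],
    [0.0015,0.0025,-0.2,0,0,0,1],
    [0.0015,0.0025,-0.2,0,0,0,1],
    [0.0015,0.0025,-0.2,0,0,0,1],
    [0.0015,0.0025,-0.2,0,0,0,1],
  ],
  newtons=40,
)

```text
time: 8.25
tool_pos: [0.5001, -0.1876, 0.0323]
tool_rot: [0.119, 0.993, -0.0, 0.001]
force: [0.1, 1.6, 7.9]
gripper_width: 0.055
grasp_force: 43.0
```

Call:
apply_moves(
  series=[
    [0,0,0.04,0,0,0,1],
    [0,0,0.09,0,0,0,1],
    [0.005,0.02,0.14,0,0,0,1],
    [0.012,0.065,0.17,0,0,0.04,1],
    [0.02,0.115,0.18,0,0,0.1,1],
    [0.03,0.17,0.18,0,0,0.17,1],
    [0.04,0.225,0.18,0,0,0.24,1],
    [0.05,0.28,0.18,0,0,0.31,1],
    [0.06,0.33,0.18,0,0,0.365,1],
    [0.068,0.3716,0.18,0,0,0.365,1],
    [0.068,0.3716,0.18,0,0,0.365,1],
    [0.068,0.3716,0.18,0,0,0.365,1],
  ],
)

```text
time: 9.75
tool_pos: [0.5664, 0.1838, 0.2107]
tool_rot: [-0.064, 0.998, -0.0, -0.0]
force: [-0.2, -0.5, -1.8]
gripper_width: 0.0545
grasp_force: 44.5
```

Run:
```python
from h import *
o=r.get_obs(); print(o["tool_pos"],o["tool_rot"],o["force"],o["gripper_width"],o["grasp_force"])
f,k=cam("wrist"); 
m=(0.568,0.184); X=np.array([-.125,.992]);Y=np.array([-.992,-.125])
for a,b in[(61,53),(61,-53),(-61,53),(-61,-53)]:
    p=np.array(m)+X*a/1000+Y*b/1000; q=proj(k,(*p,.1)); print(q); cv2.circle(f,tuple(int(v) for v in q),4,(255,0,0),1)
save("w3",f)
```

```text
[0.566393   0.18380673 0.21071786] [-6.37776948e-02  9.97964021e-01 -2.82512775e-04 -3.71372506e-04] [-0.17764623 -0.45658945 -1.76439122] 0.054467866425772046 44.46091175079346
[415.26719652 160.88820513]
[404.50408159 308.50261447]
[227.42372875 160.54576408]
[237.47848253 308.17844766]
```

View pics/w3.png

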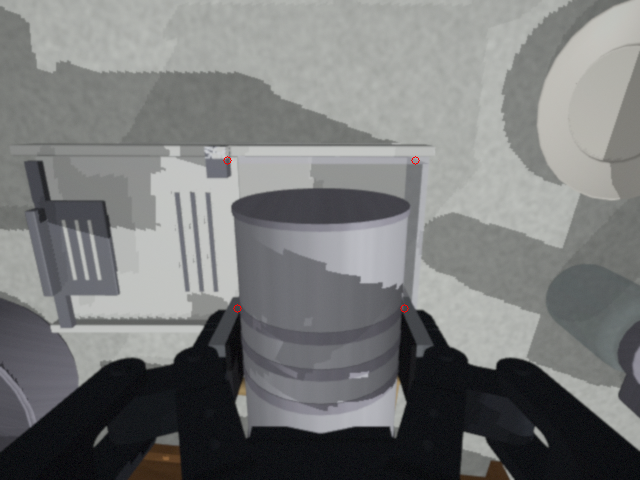

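Wrist view: the opening spans columns 238–413 with its far wall at row 158. The tin, centred on column 322 and 232–410 wide although nearer the camera, is centred over it. Next: lower it.

Call:
apply_moves(
  series=[
    [0.0015,0.0005,-0.04,0,0,0,1],
    [0.0015,0.0005,-0.08,0,0,0,1],
    [0.0015,0.0005,-0.1,0,0,0,1],
    [0.0015,0.0005,-0.12,0,0,0,1],
    [0.0015,0.0005,-0.135,0,0,0,1],
    [0.0015,0.0005,-0.145,0,0,0,1],
    [0.0015,0.0005,-0.152,0,0,0,1],
    [0.0015,0.0005,-0.152,0,0,0,1],
  ],
)

```text
time: 10.8
tool_pos: [0.5685, 0.1848, 0.0586]
tool_rot: [-0.064, 0.998, -0.0, -0.0]
force: [-0.7, 0.4, -2.5]
gripper_width: 0.0545
grasp_force: 44.4
```

Free so far. Open part way, then lift.

Call:
apply_moves(
  series=[
    [0,0,0,0,0,0,0.3],
    [0,0,0,0,0,0,0.22],
    [0,0,0,0,0,0,0.2],
    [0,0,0,0,0,0,0.2],
    [0,0,0.01,0,0,0,0.2],
    [0,0,0.02,0,0,0,0.2],
    [0,0,0.03,0,0,0,0.2],
    [0,0,0.045,0,0,0,0.2],
    [0,0,0.07,0,0,0,0.2],
    [0,0,0.11,0,0,0,0.2],
    [0,0,0.16,0,0,0,0.2],
    [0,0,0.16,0,0,0,0.2],
  ],
)

```text
time: 12.3
tool_pos: [0.5711, 0.1856, 0.2242]
tool_rot: [-0.064, 0.998, 0.001, 0.004]
force: [1.1, -0.5, -0.8]
gripper_width: 0.0684
grasp_force: 0.0
```

Run:
```python
from h import *
o=r.get_obs(); print(o["tool_pos"],o["tool_rot"],o["force"],o["gripper_width"])
s,k=cam("scene"); f,k2=cam("wrist")
C=np.array([.576,.123]);X=np.array([-.125,.992])
print(proj(k,(*(C-.093*X),.047)),proj(k2,(*(C-.093*X),.047)))
a=cv2.resize(s[220:320,290:420],(468,360)); b=cv2.resize(f,(320,240))
c=np.zeros((360,788,3),np.uint8); c[:,:468]=a; c[:240,468:]=b; save("v4",c)
```

```text
[0.57111913 0.18559694 0.22416306] [-0.06357318  0.99796703  0.00102394  0.0043822 ] [ 1.09149432 -0.49731513 -0.78318774] 0.06839266295983346
[325.54204064 265.41256396] [137.07201033 212.21997856]
```

View pics/v4.png

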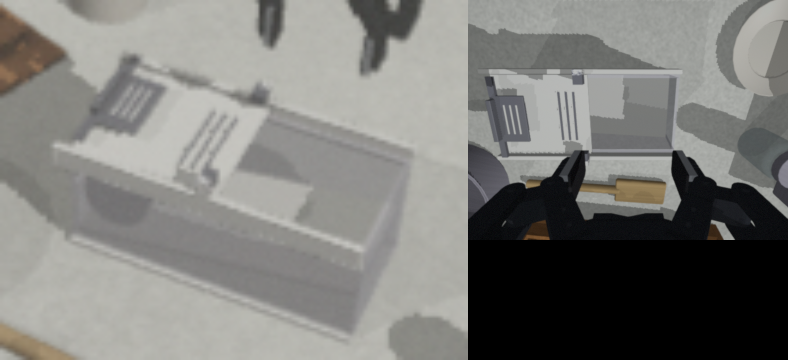

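The fat tin shows as the dark disc through the side wall at crop (120,200), full-frame (323,276), at the front of the channel. The opening is empty. Next: the slim tin.

Call:
apply_moves(
  series=[
    [-0.009,-0.05,0,0,0,-0.03,0.2],
    [-0.019,-0.105,0,0,0,-0.08,0.1],
    [-0.029,-0.16,0,0,0,-0.13,0],
    [-0.039,-0.215,0,0,0,-0.18,0],
    [-0.05,-0.27,0,0,0,-0.23,0],
    [-0.06,-0.325,0,0,0,-0.28,0],
    [-0.07,-0.38,0,0,0,-0.33,0],
    [-0.08,-0.43,0,0,0,-0.365,0],
    [-0.089,-0.47,0,0,0,-0.365,0],
    [-0.094,-0.496,0,0,0,-0.365,0],
    [-0.094,-0.496,0,0,0,-0.365,0],
    [-0.094,-0.496,0,0,0,-0.365,0],
  ],
)

```text
time: 13.9
tool_pos: [0.4739, -0.3103, 0.2178]
tool_rot: [0.119, 0.993, 0.001, -0.001]
force: [0.1, 0.3, -0.4]
gripper_width: 0.0856
grasp_force: 0.0
```

Run:
```python
from h import *
o=r.get_obs(); print(o["tool_pos"],o["tool_rot"])
f,k=cam("wrist"); q=proj(k,(.479,-.31,.046)); print(q)
hsv=cv2.cvtColor(f,cv2.COLOR_RGB2HSV); m=cv2.inRange(hsv,(0,0,100),(180,40,255))
u,v=q.astype(int); row=m[v,u-60:u+60]; print("cols",u-60+np.flatnonzero(row)[[0,-1]], "".join('#' if x else '.' for x in row)); 
col=m[v-80:v+80,u]; print(v-80,"".join('#' if x else '.' for x in col))
save("w5",f[100:340,200:440])
```

```text
[ 0.47391737 -0.31031318  0.21778642] [ 1.18734602e-01  9.92925319e-01  6.79860329e-04 -9.70772979e-04]
[322.43408281 221.76805305]
cols [262 346] ####.................................################################################...................................
141 ............................####################################################################################################################################
```

View pics/w5.png

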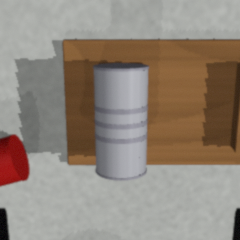

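The slim tin spans columns 294–347 and rows 163–280, centred within 1 mm of the prediction (322,222). Next: grasp it.

Call:
apply_moves(
  series=[
    [0.004,0,-0.05,0,0,0,0],
    [0.004,0,-0.1,0,0,0,0],
    [0.004,0,-0.15,0,0,0,0],
    [0.004,0,-0.178,0,0,0,0],
    [0.004,0,-0.19,0,0,0,0],
    [0.004,0,-0.19,0,0,0,0.2],
    [0.004,0,-0.19,0,0,0,0.6],
    [0.004,0,-0.19,0,0,0,1],
    [0.004,0,-0.19,0,0,0,1],
    [0.004,0,-0.19,0,0,0,1],
    [0.004,0,-0.19,0,0,0,1],
  ],
)

```text
time: 15.32
tool_pos: [0.4794, -0.3118, 0.0305]
tool_rot: [0.119, 0.993, -0.001, 0.001]
force: [-0.8, -0.3, 7.2]
gripper_width: 0.0425
grasp_force: 40.6
```

Call:
apply_moves(
  series=[
    [0,0,0.04,0,0,0,1],
    [0,0,0.09,0,0,0,1],
    [0.005,0.02,0.14,0,0,0,1],
    [0.012,0.065,0.17,0,0,0.04,1],
    [0.021,0.118,0.18,0,0,0.1,1],
    [0.031,0.172,0.18,0,0,0.16,1],
    [0.041,0.227,0.18,0,0,0.22,1],
    [0.051,0.282,0.18,0,0,0.28,1],
    [0.061,0.337,0.18,0,0,0.33,1],
    [0.071,0.392,0.18,0,0,0.365,1],
    [0.081,0.447,0.18,0,0,0.365,1],
    [0.0885,0.496,0.18,0,0,0.365,1],
  ],
)

```text
time: 16.82
tool_pos: [0.567, 0.1868, 0.2093]
tool_rot: [-0.064, 0.998, 0.0, 0.0]
force: [0.5, -0.3, -2.3]
gripper_width: 0.0431
grasp_force: 42.0
```

Call:
apply_moves(
  series=[
    [0,0,0,0,0,0,1],
    [0,0,-0.03,0,0,0,1],
    [0,0,-0.06,0,0,0,1],
  ],
)

```text
time: 17.2
tool_pos: [0.5669, 0.184, 0.1488]
tool_rot: [-0.063, 0.998, -0.0, 0.0]
force: [0.2, -0.2, -3.0]
gripper_width: 0.0429
grasp_force: 42.1
```

Call:
apply_moves(
  series=[
    [0.001,0,-0.03,0,0,0,1],
    [0.001,0,-0.06,0,0,0,1],
    [0.001,0,-0.08,0,0,0,1],
    [0.001,0,-0.09,0,0,0,1],
    [0.001,0,-0.093,0,0,0,1],
    [0.001,0,-0.093,0,0,0,1],
  ],
)

```text
time: 17.95
tool_pos: [0.5685, 0.1849, 0.0564]
tool_rot: [-0.064, 0.998, 0.0, 0.001]
force: [0.5, 0.2, -1.2]
gripper_width: 0.0425
grasp_force: 42.0
```

Call:
apply_moves(
  series=[
    [0,0,0,0,0,0,0.4],
    [0,0,0,0,0,0,0.3],
    [0,0,0,0,0,0,0.3],
    [0,0,0,0,0,0,0.3],
    [0,0,0.01,0,0,0,0.3],
    [0,0,0.02,0,0,0,0.3],
    [0,0,0.03,0,0,0,0.3],
    [0,0,0.045,0,0,0,0.3],
    [0,0,0.07,0,0,0,0.3],
    [0,0,0.11,0,0,0,0.3],
    [0,0,0.16,0,0,0,0.3],
    [0,0,0.16,0,0,0,0.3],
  ],
)

```text
time: 19.45
tool_pos: [0.5706, 0.1856, 0.2211]
tool_rot: [-0.064, 0.998, 0.001, 0.004]
force: [-0.1, 0.0, -0.5]
gripper_width: 0.0598
grasp_force: 0.0
```

Call:
apply_moves(
  series=[
    [0,0,0.03,0,0,0,0.3],
    [0,0,0.06,0,0,0,0.3],
    [0,0,0.06,0,0,0,0.3],
    [0,0,0.06,0,0,0,0.3],
  ],
)

```text
time: 19.95
tool_pos: [0.5673, 0.1845, 0.2749]
tool_rot: [-0.064, 0.998, -0.0, -0.001]
force: [1.1, -0.4, 0.2]
gripper_width: 0.0598
grasp_force: 0.0
```

Run:
```python
from h import *
s,k=cam("scene"); g,kt=cam("top"); f,kw=cam("wrist")
C=np.array([.576,.123]);X=np.array([-.125,.992]);Y=np.array([-.992,-.125])
for x,z in((-.093,.047),(-.043,.049)): print([proj(k,(*(C+x*X+y*Y),z)).round() for y in(0,-.045)])
a=cv2.resize(s[220:320,290:420],(468,360),interpolation=cv2.INTER_CUBIC); b=cv2.resize(f,(320,240))
c=np.zeros((360,788,3),np.uint8); c[:,:468]=a; c[:240,468:]=b; save("v6",c)
```

```text
[array([326., 265.]), array([319., 275.])]
[array([341., 270.]), array([334., 280.])]
```

View pics/v6.png

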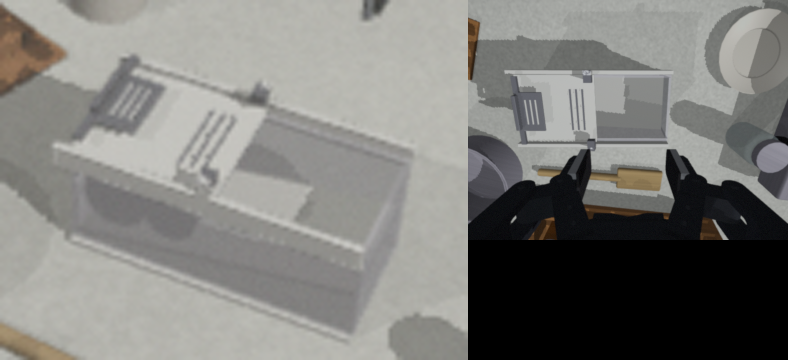

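Both discs show through the wall: fat at (322,276) and slim right behind it at (337,279), where expected. The cover is open and the gripper is clear, so I'm handing in.

```bash
python3 -c "
from rig import r
print(r.hand_in())"
```

```text
the job is handed in; nothing more can be done
None
```

I opened the cover fully and loaded the fat tin, then the slim one behind it; the last picture showed both in place. I handed the job in at about 20 s of the 72 s, and the hand-in returned no verdict.

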